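Lower the order screen on its telescoping column by one hole

ROBOT

A 6-joint arm with a two-finger parallel gripper is mounted at the origin on the work surface. World frame = base frame: x ahead of the robot, y to its left, z up, the work surface at z = 0. Lengths are in mm, angles in degrees, forces in N, time in s.
With the tool pointing down it reaches from about 300 to 850 mm from the base axis. Payload 4.2 kg.
Tool frame: the origin (TCP) lies between the finger pads; the fingertips stand 22 mm ahead of it and the grasp point (between the pads) lies 3 mm ahead of it; z points along the fingers, y is the direction in which the jaws open and shut (so a half turn about z gives the same grasp; the last joint's range is limited). The gripper opens to 91 mm and grips with 3 to 60 N. Pads are 32 mm wide; open, the fingers measure 118 mm over their backs; the gripper's body (76 mm by 178 mm) begins 60 mm behind the grasp point.
Start: joints at [-76.146, 18.312, 89.639, -0, 72.044, -1.146], TCP at [148.823, -555.421, 235.976] pointing down, gripper open.
Joint ranges: [-177.97, 177.97], [-48.28, 115.42], [12.27, 149.76], [-77.06, 257.06], [2.81, 150.46], [-146.56, 146.56]. Speed limits (degrees/s): [147.25, 147.25, 180, 180, 180, 180].

INTERFACE

Orientations are given as [roll, pitch, yaw] about the fixed x, y, z axes, in that order (R = Rz(yaw) Ry(pitch) Rx(roll)).
In Python, from workcell import * gives the robot as it stands.
- The arm moves only by the shell command python3 -m jog 'ROWS' [OPENING] [FORCE]. ROWS is text: rows parted by semicolons, each of 6 numbers parted by spaces: the shift along the tool's x, y, z in units of 0.5 m (1.0 is 0.5 m), then the turn, a rotation vector about the tool's x, y, z in units of pi/2 rad (1.0 is pi/2 rad). A call has 1 to 20 rows; each row is the pose to reach, as a shift and turn from the pose measured when the call began, along the tool's axes at that moment; what a row does not reach only later rows make up. A row lasts 1/12 s, in which the tool goes at most 41.7 mm and 7.16 degrees, less where a joint would pass 70% of its speed; a pose out of reach is approached as far as the arm can. A call with a number of a shift or a turn outside -1 to 1 is refused whole. A call with a gripper value outside its range is refused whole. OPENING is the opening, from -1 (shut) to 1 (fully open), set as the call begins (- or left out, the last holds). The fingers move at their own pace and stop on an object; FORCE is the grip in N (left out, the last holds). Time passes only in rows, so rows that repeat a pose let the fingers close. It gives the time, the measured TCP pose, the force and the opening at its end, in the units of the state.
- state(): the state, without advancing time (a new reading comes with each control period).
- grab_frame(name): name is "side" or "top"; returns the picture (400x640x3 uint8, red, green, blue); there is no depth.
- calibration(name): a dict with "mtx" (3x3 intrinsics, pixels), "rvec" (rotation vector, rad) and "tvec" (3), from world to camera coordinates, as OpenCV has them. Camera axes: x right, y down, z forward; pixel columns grow to the right and rows downward; lengths in mm; the calibration is good to about 2 mm. A picture is of the moment at which its call begins. calibration takes no time and is no camera call.
- job_done(): hands the job in, once; it reports no verdict.
Trained networks look in the newest picture that a camera, given by its name, has taken for a name from the list of things; names that differ only in an ending like _2 or _b are one class to them, and where a whole thing is asked for, a point or a joint stands for the part that bears it (a point fixed in the world has none). Each returns a list of dicts, best first, with "confidence" (0 to 1); they miss things now and then, are a little off and sometimes report something else, mostly with a low value. They report only what shows in the picture. A call takes as long as a camera call.
- spot_in(query, camera): "rect" ([left, top, right, bottom] in pixels, round what is visible of it).
- tip_of(query, camera): "location" ([column, row] in pixels: a listed point, or the origin of a listed thing).
The state is a dict: "time_s": time; "qpos": joint angles; "qvel": joint speeds; "effort": joint torques, N m; "ee_pos": TCP position; "ee_rot": TCP orientation; "force": force on the tool from outside, world axes, zero at the start; "torque": the same for the moment, N m; "gripper_width": finger opening in mm.
Only numpy, scipy, OpenCV 4.12 (cv2) and the standard library are available. Lean on these libraries where they do the work, as an engineer would, in place of code of your own. Each camera call takes 0.05 s, during which the arm holds its last target. There are 200 camera calls.

TASK

The order screen on the snack counter stands one hole too high. Squeeze the orange sprung button on its telescoping column to free it, lower the column only to the very next hole, and let the button click fully back out there, so that the column is locked; the latch is plastic, so press the column down gently (keep well under 30 N). Then let go of it, and do not shove the other things on the counter about.

Things in the scene. Friction and masses are not known exactly. Their poses are not given: they have to be found in the camera images.
- stand: fixed round grey foot (156 mm across, 16 mm high) with a 20 mm post, over which the column telescopes. Origin: centre of its underside, on the column's vertical axis. +x points the way the orange button faces, z up. The order screen (190 mm wide, 125 mm high, tilted) hangs from the column on the -x side, its top edge 61 mm below the column's top, within 75 mm of the axis.
- column (a joint): how far the column is lowered, m: 0 at start (upper hole), 0.066 at most. The very next hole lies 29 to 49 mm down, different each time, hidden in the tube. It can only be felt: the column stops hard and the button springs out. 1.5 mm play either way in a hole. Friction (9 N) holds the column's weight (about 6 N): it stays where left; unlocked, it goes down under 5 to 8 N.
- button (a joint): how far the button is pressed in, m: 0 fully out (latched in a hole), 0.0065 fully in. Spring: 4 N to start, 10 N at the end. The latch is clear of a hole above 0.005. Let go between holes, the button stays in at about 0.005 (the latch rides on the post) and springs out to 0 when it meets a hole; if still held in there, the column slides past that hole.
- button_face (a point): centre of the outer face of the round orange button (18 mm across) on the housing's +x side, 28 mm below the column's top; 44 mm from the housing's opposite side when out, 37.5 mm when pressed in. Squeezing it against the opposite side of the housing, from above, presses it in. Moves with button and column.
- cap: round green cap (28 mm across, 6.5 mm high) at the column's very top, moving with it; the place to push the column down. Origin: centre of its underside, so its top is 6.5 mm above; the top is 300 mm above the counter at the start.
- tooth: the hidden plastic latch tooth inside the column, 82 mm below the column's top, moved by the button. It breaks above 30 N.
- cup: pale green paper cup with white lid, 86 mm across, 109 mm high, standing beside the foot; origin under its centre. Bystander.
- topping_bowl: open metal bowl, 110 mm across, 50 mm high, beside the foot; origin under its centre. Bystander.
- cup_stack: stack of pale green paper cups, 85 mm across, 190 mm high, at the counter's right; origin under its centre. Bystander.
- sauce_bottle: yellow sauce bottle with red cap, 58 mm across, 170 mm high, at the counter's right; origin under its centre. Bystander.
- spice_jar: amber jar, 66 mm across, 100 mm high, at the counter's left; origin under its centre. Bystander.
- housing (a point): centre of the square black lock housing (36 x 36 mm, 45 mm high, sides parallel to the stand's x and y) at the upper end of the column's 30 mm aluminium tube, on its axis, 28.5 mm below the column's top. Carries the button on its +x side. Moves with the column.

How it is judged (in metres and radians):
On the way, in this order (a step that is already met when the one before it is completed fails the run):
1. with the button pressed in, the column leaves its upper hole (value of joint column above 0.004 m and value of joint button above 0.0035 m), for 0.05 s.
2. the button has clicked fully out in the next hole down (value of joint column between 0.025 and 0.052 m and value of joint button below 0.0015 m), for 0.2 s.
At the end, for the whole second after the job is handed in: The column is locked and at rest in the very next hole: lowered by 25 to 52 mm with the button out to within 1.5 mm (all of step 2 and velocity of joint column between -0.005 and 0.005 m/s); the robot touches nothing.
It fails at once if the column is pushed past the next hole (lowered by more than 53.5 mm) (value of joint column above 0.0535 m).
It fails at once if the column's cap is pressed with more than 30 N (contact force between anything else and cap above 30 N).
It fails at once if the latch tooth is loaded with more than 30 N (contact force between tooth and anything else above 30 N).
It fails at once if a bystander (cup, bowl, cup stack, bottle or jar) is shoved by more than 30 mm (distance of any of cup, topping_bowl, cup_stack, sauce_bottle, spice_jar from where it was at the start of the episode above 0.03 m).
It also fails if it takes over 38 s, if anything falls off the work surface, if the arm or the gripper's body presses on something with over 40 N, if the wrist force passes 120 N, or if a joint passes its speed limit or range.

## Working session

There is one attempt and no reset: what is moved stays moved. The work goes in short steps, Python scripts to look and compute and a shell command to move; the robot and the scene stay as the last step left them, time stands still between calls to the robot, and variables do not carry over. Pictures are saved under pics/ and viewed, about 8 in all and at most 12, crops included, and the job is handed in when it is done.

```bash
mkdir -p pics; ls; cat > h.py <<'E'
from workcell import *
import numpy as np, cv2
from scipy.spatial.transform import Rotation as R
def ray(cam,px):
    c=calibration(cam); K=np.array(c["mtx"],float); Rm=cv2.Rodrigues(np.array(c["rvec"],float))[0]; t=np.array(c["tvec"],float).ravel()
    d=Rm.T@np.linalg.inv(K)@np.array([px[0],px[1],1.]); return -Rm.T@t, d/np.linalg.norm(d)
def atz(cam,px,z):
    o,d=ray(cam,px); return o+d*(z-o[2])/d[2]
def tri(p1,p2,c1="side",c2="top"):
    o1,d1=ray(c1,p1);o2,d2=ray(c2,p2)
    s=np.linalg.lstsq(np.c_[d1,-d2],o2-o1,rcond=None)[0]; a=o1+s[0]*d1;b=o2+s[1]*d2
    return (a+b)/2,np.linalg.norm(a-b)
def save(cam,n):
    im=grab_frame(cam); cv2.imwrite(f"pics/{n}.png",im[:,:,::-1]); return im
E
python3 - <<'E'
from h import *
a=save("side","s0");b=save("top","t0")
for c in("side","top"):
    print(c,ray(c,(320,200)))
for q in ("cap","button_face","housing","stand","cup","topping_bowl"):
    r={}
    for c in("side","top"):
        l=tip_of(q,c)
        print(q,c,[(np.round(x["location"],1),round(x["confidence"],2)) for x in l[:2]])
        if l:r[c]=l[0]["location"]
    if len(r)==2: print("  tri",tri(r["side"],r["top"]))
print(state())
E
```

```text
pics
side (array([-88.4832863 , 821.54281672, 968.73147258]), array([ 0.53329082, -0.60934991, -0.58676536]))
top (array([ 4.59094789e+02, -9.69306889e-01,  1.56294580e+03]), array([ 0.11030065,  0.02632849, -0.99354948]))
cap side [(array([300. , 192.1]), 0.55)]
cap top [(array([289.3, 207.4]), 0.44)]
  tri (array([588.46314585, 119.7445999 , 291.22548913]), np.float64(18.934436774477593))
button_face side [(array([231. , 335.8]), 0.46)]
button_face top []
housing side [(array([304.5, 200.1]), 0.64)]
housing top [(array([285.7, 207.8]), 0.56)]
  tri (array([581.48672718, 124.77377732, 270.23711571]), np.float64(1.462746328517816))
stand side [(array([309.8, 267.6]), 0.62)]
stand top [(array([294.3, 213. ]), 0.92)]
  tri (array([586.04204218, 120.25105719,  -7.57267467]), np.float64(13.284885979977592))
cup side [(array([305. , 235.8]), 0.52)]
cup top [(array([328.1, 173.8]), 0.86)]
  tri (array([712.74429894,   8.11428635, -13.67147346]), np.float64(19.51324806892091))
topping_bowl side [(array([269.9, 304.6]), 0.71), (array([305.5, 197.6]), 0.17)]
topping_bowl top [(array([233.9, 221.4]), 0.57), (array([331.3, 178. ]), 0.5)]
  tri (array([562.42471969, 316.28779664,   7.6761571 ]), np.float64(3.8546572969676918))
{'time_s': 0.7, 'qpos': array([-7.61451083e+01,  1.83086397e+01,  8.96393118e+01,  1.65444110e-04,
        7.20446717e+01, -1.14549113e+00]), 'qvel': array([-0.09524619,  0.08143768,  0.00404696, -0.1164777 ,  0.00911586,
        0.02861053]), 'effort': array([ 1.21794052e-03, -4.12229955e+01, -2.32189465e+01,  7.25811627e-02,
        3.74446332e-02, -7.90626274e-06]), 'ee_pos': array([ 148.83103937, -555.40762799,  236.00652206]), 'ee_rot': array([ 1.79992622e+02, -9.88991422e-06,  1.50003318e+01]), 'force': array([-0.52137317, -0.26413541,  0.75996763]), 'torque': array([-0.03114797,  0.06622799,  0.01481381]), 'gripper_width': 91.3047650292281}
```

```bash
python3 - <<'E'
import cv2,numpy as np
a=cv2.imread("pics/s0.png");b=cv2.imread("pics/t0.png")
def crop(i,x,y,w,h):return cv2.resize(i[y:y+h,x:x+w],(400,400),interpolation=cv2.INTER_CUBIC)
cv2.imwrite("pics/c0.png",np.hstack([crop(a,240,150,130,130),crop(b,220,140,130,130)]))
E
```

```text
(no output)
```

View pics/s0.png

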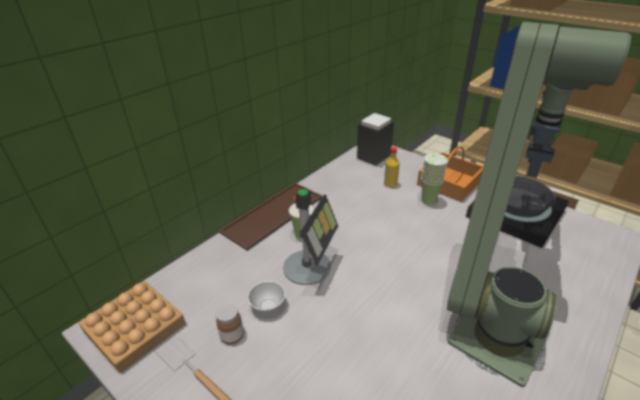

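View pics/c0.png

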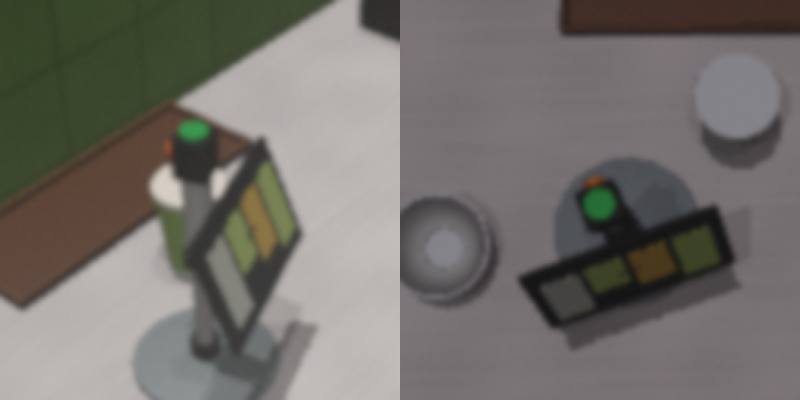

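The side view shows the stand at about (305,265), the green cap at (303,192), the bowl at (268,300) and the cup behind it. In the top view the cap is at about (285,206), the orange button is on its far side from the robot, and the screen is on the near side. Next I'll measure the axis and yaw.

```bash
cat >> h.py <<'E'
def cent(im,kind,box):
    x0,y0,x1,y1=box; h=cv2.cvtColor(im[y0:y1,x0:x1],cv2.COLOR_RGB2HSV)
    lo,hi={"g":((50,140,60),(80,255,255)),"o":((3,140,90),(14,255,255))}[kind]
    m=cv2.inRange(h,lo,hi); n,l,s,c=cv2.connectedComponentsWithStats(m)
    if n<2:return None
    k=1+np.argmax(s[1:,4]); return c[k]+[x0,y0],s[k,4]
E
python3 - <<'E'
from h import *
a=cv2.imread("pics/s0.png")[:,:,::-1].copy();b=cv2.imread("pics/t0.png")[:,:,::-1].copy()
gs=cent(a,"g",(290,180,320,205));gt=cent(b,"g",(270,190,300,220));print(gs,gt)
print("cap",tri(gs[0],gt[0]), atz("side",gs[0],300),atz("top",gt[0],300))
print("foot",atz("top",(220+227*.325,140+228*.325),16))
os_=cent(a,"o",(285,185,310,210));ot=cent(b,"o",(275,190,300,210));print(os_,ot)
if os_ and ot: print("btn",tri(os_[0],ot[0]),atz("top",ot[0],272),atz("side",os_[0],272))
P=lambda x,y:(220+(x-400)*.325,140+y*.325)
# screen top edge corners z~239, lower edge lower
e1=atz("top",P(520,278),239);e2=atz("top",P(715,207),239);e3=atz("top",P(556,326),130);e4=atz("top",P(732,262),130)
for p,q in((e1,e2),(e3,e4)):
    d=q-p;print("edge",p,q,np.linalg.norm(d),"stand yaw",np.degrees(np.arctan2(d[1],d[0]))+90)
E
```

```text
(array([302.57692308, 192.15384615]), np.int32(26)) (array([284.44155844, 205.97402597]), np.int32(77))
cap (array([584.59232383, 126.14308289, 297.31758796]), np.float64(0.6985401744543203)) [582.22115264 129.08598894 300.        ] [584.05150073 125.65387555 300.        ]
foot [585.8784589  124.05775099  16.        ]
(array([294.42857143, 197.71428571]), np.int32(7)) (array([282.85714286, 198.42857143]), np.int32(7))
btn (array([608.72338564, 134.1180681 , 271.31597716]), np.float64(3.769832240777154)) [607.16839838 132.83990853 272.        ] [609.76965628 135.68572969 272.        ]
edge [523.53803909 200.9613692  239.        ] [585.98648222  27.64960174 239.        ] 184.21937137766318 stand yaw 19.81532439850075
edge [482.8151349  182.49826929 130.        ] [543.34500505  13.83624125 130.        ] 179.19471221299787 stand yaw 19.742180117384052
```

```bash
python3 -m jog '0 0 -0.34 0 0 0;0 0 -0.34 0 0 0;0 0 -0.34 0 0 0;0.6 -0.55 -0.34 0 0 -0.53;0.6 -0.55 -0.34 0 0 -0.53;0.6 -0.55 -0.34 0 0 -0.53;0.6 -0.55 -0.34 0 0 -0.53;0.6 -0.55 -0.34 0 0 -0.53;0.6 -0.55 -0.34 0 0 -0.53;0.6 -0.55 -0.34 0 0 -0.53;0.6 -0.55 -0.34 0 0 -0.53;0.6 -0.55 -0.34 0 0 -0.53;0.6 -0.55 -0.34 0 0 -0.53;0.6 -0.55 -0.34 0 0 -0.53' 1
cat > go.py <<'E'
from h import *; import sys
x,y,z,yaw=map(float,sys.argv[1:5]); s=state(); r=R.from_euler("xyz",s["ee_rot"],degrees=True)
d=r.inv().apply(np.array([x,y,z])-s["ee_pos"])/500
t=(r.inv()*R.from_euler("xyz",[180,0,yaw],degrees=True)).as_rotvec()/(np.pi/2)
print(s["time_s"],s["ee_pos"].round(1),s["ee_rot"].round(1),s["force"].round(2),s["gripper_width"]); print(d.round(4),t.round(4))
E
python3 go.py 585 126 400 110
```

```text
time_s: 1.87
ee_pos: [370.0, -207.6, 407.0]
ee_rot: [179.9, -0.2, 63.1]
force: [-0.2, -1.2, 0.1]
gripper_width: 91.2
1.8667 [ 370.  -207.6  407. ] [179.9  -0.2  63.1] [-0.18 -1.16  0.1 ] 91.20655526766525
[0.7896 0.082  0.0166] [ 0.0023 -0.0012 -0.5208]
```

```bash
python3 -m jog '0.79 0.082 0.016 0.002 -0.001 -0.52;0.79 0.082 0.016 0.002 -0.001 -0.52;0.79 0.082 0.016 0.002 -0.001 -0.52;0.79 0.082 0.016 0.002 -0.001 -0.52;0.79 0.082 0.016 0.002 -0.001 -0.52;0.79 0.082 0.016 0.002 -0.001 -0.52;0.79 0.082 0.016 0.002 -0.001 -0.52;0.79 0.082 0.016 0.002 -0.001 -0.52;0.79 0.082 0.016 0.002 -0.001 -0.52;0.79 0.082 0.016 0.002 -0.001 -0.52;0.79 0.082 0.016 0.002 -0.001 -0.52;0.79 0.082 0.016 0.002 -0.001 -0.52;0.79 0.082 0.016 0.002 -0.001 -0.52'
python3 go.py 585 126 340 110
python3 - <<'E'
from h import *
save("side","s1");b=save("top","t1")
a=cv2.imread("pics/s1.png");b=cv2.imread("pics/t1.png")
f=lambda i,x,y:cv2.resize(i[y:y+120,x:x+120],(400,400),interpolation=cv2.INTER_CUBIC)
cv2.imwrite("pics/c1.png",np.hstack([f(a,240,110),f(b,225,150)]))
E
```

```text
time_s: 2.95
ee_pos: [584.9, 125.1, 400.2]
ee_rot: [-180.0, 0.0, 109.9]
force: [0.1, -0.3, 1.3]
gripper_width: 91.4
2.95 [584.9 125.1 400.2] [-180.     0.   109.9] [ 0.11 -0.34  1.28] 91.37871649063078
[0.0017 0.0009 0.1204] [-0.0003  0.0004 -0.0012]
```

View pics/c1.png

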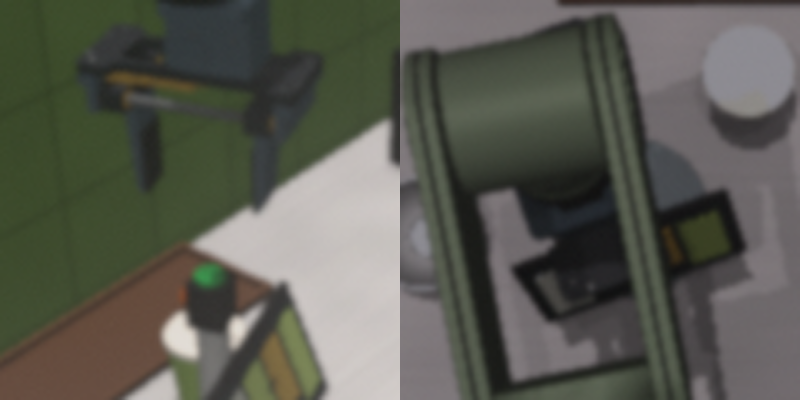

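The side view shows the fingers at (150,185) and (262,205) straddling the cap at (208,275), lined up with it. I'll descend and then squeeze.

```bash
python3 -m jog '0.002 0.002 0.08 0 0 0;0.002 0.002 0.15 0 0 0;0.002 0.002 0.2 0 0 0;0.002 0.002 0.235 0 0 0;0.002 0.002 0.248 0 0 0;0.002 0.002 0.248 0 0 0;0.002 0.002 0.248 0 0 0;0.002 0.002 0.248 0 0 0' && python3 -m jog '0 0 0 0 0 0;0 0 0 0 0 0;0 0 0 0 0 0;0 0 0 0 0 0;0 0 0 0 0 0;0 0 0 0 0 0;0 0 0 0 0 0;0 0 0 0 0 0' -1 16; python3 go.py 585 126 256 110
```

```text
time_s: 3.72
ee_pos: [586.1, 125.6, 279.0]
ee_rot: [179.7, 0.1, 109.8]
force: [-0.1, 0.1, 0.2]
gripper_width: 91.3
time_s: 4.38
ee_pos: [587.5, 126.2, 279.0]
ee_rot: [179.5, 0.1, 109.8]
force: [-0.9, 0.0, -1.5]
gripper_width: 40.8
4.3833 [587.5 126.2 279. ] [1.795e+02 1.000e-01 1.098e+02] [-0.9   0.   -1.48] 40.807893825319816
[ 0.0014 -0.0051  0.0459] [ 0.0051  0.0007 -0.0023]
```

```bash
python3 -m jog '0 0 0 0 0 0;0 0 0 0 0 0;0 0 0 0 0 0;0 0 0 0 0 0' -1 16; python3 go.py 585 126 256 110
```

```text
time_s: 4.72
ee_pos: [586.0, 125.6, 278.6]
ee_rot: [179.8, 0.1, 109.8]
force: [-4.9, -1.9, 1.2]
gripper_width: 37.6
4.7167 [586.  125.6 278.6] [1.798e+02 1.000e-01 1.098e+02] [-4.91 -1.91  1.19] 37.58734929933513
[ 0.0014 -0.0018  0.0452] [ 0.0025  0.0006 -0.0023]
```

```bash
python3 -m jog '0 0 0.004 0 0 0;0 0 0.008 0 0 0;0 0 0.012 0 0 0;0 0 0.016 0 0 0;0 0 0.02 0 0 0;0 0 0.024 0 0 0;0 0 0.028 0 0 0;0 0 0.032 0 0 0;0 0 0.036 0 0 0;0 0 0.038 0 0 0;0 0 0.038 0 0 0;0 0 0.038 0 0 0'; python3 - <<'E'
from h import *
s=state();print(s["ee_pos"],s["force"],s["gripper_width"])
a=save("side","s2");g=cent(a,"g",(290,180,320,215));print(g)
axis=np.array([585,126])
for z in (300,290,280,270): 
    print(z,atz("side",(302.58,192.15),z)[:2].round(1),atz("side",g[0],z)[:2].round(1))
E
```

```text
time_s: 5.72
ee_pos: [586.0, 125.6, 259.1]
ee_rot: [179.8, 0.0, 109.8]
force: [-1.4, -0.3, -1.0]
gripper_width: 37.8
[585.96113596 125.61915293 259.056757  ] [-1.40573173 -0.3225809  -0.99471923] 37.78192018402564
NoneTraceback (most recent call last):
  File "<stdin>", line 6, in <module>
TypeError: 'NoneType' object is not subscriptable
```

```bash
python3 - <<'E'
import cv2
a=cv2.imread("pics/s2.png")
cv2.imwrite("pics/c2.png",cv2.resize(a[130:260,250:380],(520,520),interpolation=cv2.INTER_CUBIC))
E
```

```text
(no output)
```

View pics/c2.png

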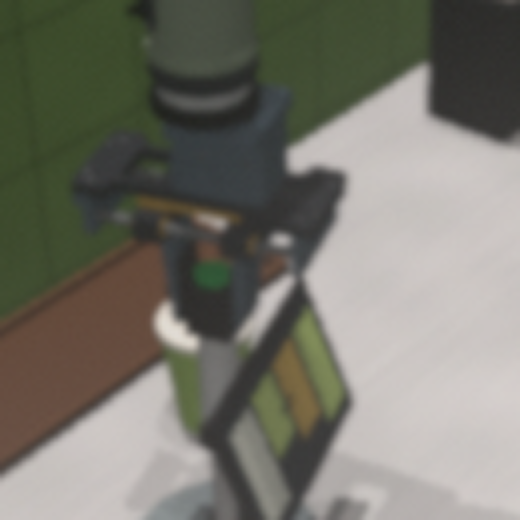

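Cap is at about (303,198.7) px, versus (302.6,192.2) before, so the column came down. I'll check the amount, then release and rise.

```bash
python3 - <<'E'
from h import *
c=calibration("side")
for z in (300,290,280.5): print(z,cv2.projectPoints(np.array([[585.,126,z]]),np.array(c["rvec"],float),np.array(c["tvec"],float),np.array(c["mtx"],float),None)[0].ravel())
E
python3 -m jog '0 0 0 0 0 0;0 0 0 0 0 0;0 0 0 0 0 0;0 0 0 0 0 0;0 0 0 0 0 0' 1 16
python3 -m jog '0 0 -0.03 0 0 0;0 0 -0.07 0 0 0;0 0 -0.11 0 0 0;0 0 -0.124 0 0 0;0 0 -0.124 0 0 0;0 0 -0.124 0 0 0'
python3 - <<'E'
from h import *
a=save("side","s3");print(cent(a,"g",(290,180,320,215)))
cv2.imwrite("pics/c3.png",cv2.resize(a[130:260,250:380,::-1],(520,520),interpolation=cv2.INTER_CUBIC))
E
python3 go.py 585 126 310 110
```

```text
300 [302.583955  191.3176592]
290 [302.7436976  194.20199617]
280.5 [302.89397514 196.91543054]
time_s: 6.18
ee_pos: [586.2, 125.7, 259.2]
ee_rot: [179.8, 0.1, 109.8]
force: [0.3, 0.2, -0.7]
gripper_width: 67.7
time_s: 6.68
ee_pos: [585.8, 125.6, 320.8]
ee_rot: [179.8, 0.0, 109.8]
force: [0.2, 0.0, -0.1]
gripper_width: 90.9
None
6.7333 [585.5 125.6 320. ] [179.9   0.  109.8] [-0.41 -0.4  -0.27] 90.91636460340621
[ 0.0012 -0.0007  0.0201] [ 0.0014  0.0004 -0.0022]
```

View pics/c3.png

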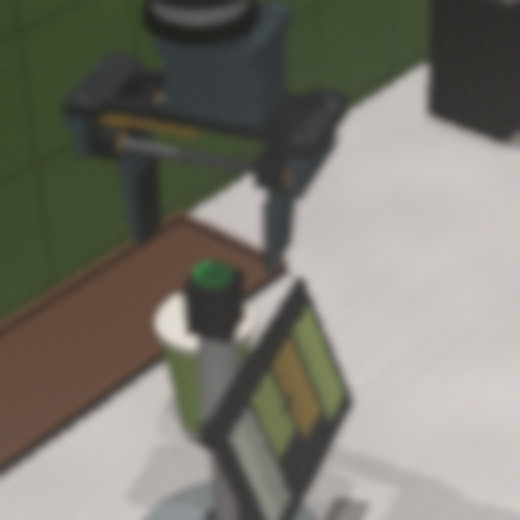

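Column is down about 20 mm and stays there; the button is not visible (in). Next I'll close the fingers above the cap and push.

```bash
python3 -m jog '0.001 -0.0007 0 0 0 0;0.001 -0.0007 0 0 0 0;0.001 -0.0007 0 0 0 0;0.001 -0.0007 0 0 0 0;0.001 -0.0007 0 0 0 0;0.001 -0.0007 0 0 0 0;0.001 -0.0007 0 0 0 0;0.001 -0.0007 0 0 0 0;0.001 -0.0007 0.008 0 0 0;0.001 -0.0007 0.016 0 0 0;0.001 -0.0007 0.022 0 0 0;0.001 -0.0007 0.026 0 0 0;0.001 -0.0007 0.028 0 0 0;0.001 -0.0007 0.029 0 0 0;0.001 -0.0007 0.03 0 0 0' -1 20; python3 -m jog '0 0 0.001 0 0 0;0 0 0.002 0 0 0;0 0 0.003 0 0 0;0 0 0.004 0 0 0;0 0 0.005 0 0 0;0 0 0.006 0 0 0;0 0 0.007 0 0 0;0 0 0.008 0 0 0'
```

```text
time_s: 7.98
ee_pos: [585.1, 125.9, 305.0]
ee_rot: [179.9, 0.0, 109.8]
force: [-0.6, -1.1, 0.6]
gripper_width: 0.6
time_s: 8.65
ee_pos: [585.1, 125.9, 302.3]
ee_rot: [179.8, 0.0, 109.8]
force: [-1.7, -0.5, 9.0]
gripper_width: 0.7
```

```bash
python3 -m jog '0 0 0.001 0 0 0;0 0 0.002 0 0 0;0 0 0.003 0 0 0;0 0 0.004 0 0 0;0 0 0.005 0 0 0;0 0 0.006 0 0 0;0 0 0.007 0 0 0;0 0 0.008 0 0 0;0 0 0.009 0 0 0;0 0 0.010 0 0 0;0 0 0.011 0 0 0;0 0 0.012 0 0 0'; python3 -m jog '0 0 0.001 0 0 0;0 0 0.002 0 0 0;0 0 0.003 0 0 0;0 0 0.004 0 0 0'
```

```text
time_s: 9.65
ee_pos: [585.1, 126.0, 297.8]
ee_rot: [179.7, 0.1, 109.8]
force: [-2.1, -0.1, 7.6]
gripper_width: 0.3
time_s: 9.98
ee_pos: [585.2, 126.0, 297.0]
ee_rot: [179.6, 0.1, 109.8]
force: [-2.1, -0.5, 7.4]
gripper_width: 0.3
```

```bash
for i in 1; do python3 -m jog '0 0 0.001 0 0 0;0 0 0.002 0 0 0;0 0 0.003 0 0 0;0 0 0.004 0 0 0;0 0 0.005 0 0 0;0 0 0.006 0 0 0'; python3 -m jog '0 0 0.001 0 0 0;0 0 0.002 0 0 0;0 0 0.003 0 0 0;0 0 0.004 0 0 0;0 0 0.005 0 0 0;0 0 0.006 0 0 0';done | grep -E 'pos|force'
```

```text
ee_pos: [585.2, 125.9, 295.1]
force: [-1.8, 0.3, 7.7]
ee_pos: [585.1, 126.0, 293.0]
force: [-1.5, -0.8, 7.8]
```

Column is at about 29 mm and still sliding at 7.8 N. I'll keep going with the same small capped steps.

```bash
(python3 -m jog '0 0 0.001 0 0 0;0 0 0.002 0 0 0;0 0 0.003 0 0 0;0 0 0.004 0 0 0;0 0 0.005 0 0 0;0 0 0.006 0 0 0'; python3 -m jog '0 0 0.001 0 0 0;0 0 0.002 0 0 0;0 0 0.003 0 0 0;0 0 0.004 0 0 0;0 0 0.005 0 0 0;0 0 0.006 0 0 0') | grep -E 'pos|force'
```

```text
ee_pos: [585.1, 125.9, 290.9]
force: [-1.8, -0.3, 8.9]
ee_pos: [585.1, 125.9, 288.8]
force: [-2.3, 0.0, 7.9]
```

```bash
(python3 -m jog '0 0 0.001 0 0 0;0 0 0.002 0 0 0;0 0 0.003 0 0 0;0 0 0.004 0 0 0;0 0 0.005 0 0 0;0 0 0.006 0 0 0'; python3 -m jog '0 0 0.001 0 0 0;0 0 0.002 0 0 0;0 0 0.003 0 0 0;0 0 0.004 0 0 0;0 0 0.005 0 0 0;0 0 0.006 0 0 0') | grep -E 'pos|force'
```

```text
ee_pos: [585.1, 125.9, 286.6]
force: [-1.7, -0.9, 7.4]
ee_pos: [585.1, 125.9, 283.0]
force: [0.3, -0.2, 2.1]
```

The force dropped, which may be the click. I'll take one cautious small step.

```bash
python3 -m jog '0 0 0.001 0 0 0;0 0 0.002 0 0 0;0 0 0.003 0 0 0;0 0 0.003 0 0 0' | grep -E 'pos|force'; python3 - <<'E'
from h import *
a=save("side","s4")
cv2.imwrite("pics/c4.png",cv2.resize(a[140:270,250:380,::-1],(520,520),interpolation=cv2.INTER_CUBIC))
E
```

```text
ee_pos: [585.2, 125.9, 281.9]
force: [-1.2, 0.0, 5.3]
```

View pics/c4.png

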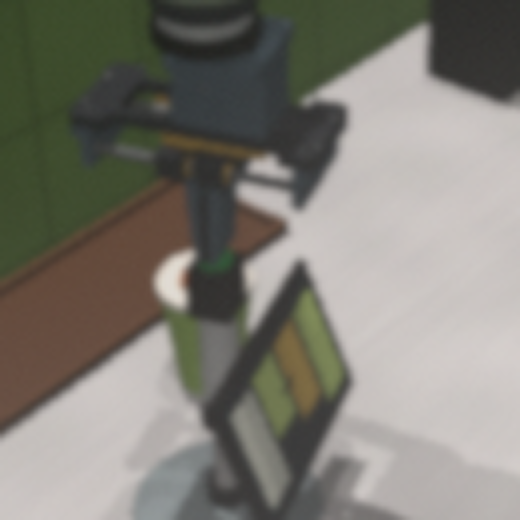

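Orange shows again at (185,280), left of the housing, so the button has sprung out. A gentle push will confirm the hard stop.

```bash
python3 -m jog '0 0 0.001 0 0 0;0 0 0.002 0 0 0;0 0 0.003 0 0 0;0 0 0.004 0 0 0;0 0 0.004 0 0 0' | grep -E 'pos|force'
```

```text
ee_pos: [585.1, 126.0, 281.7]
force: [-3.4, -1.3, 10.6]
```

It's stopped: 0.2 mm of travel at 10.6 N, where it slid at about 7.7 N before. I'll lift off straight up and check.

```bash
python3 -m jog '0 0 -0.01 0 0 0;0 0 -0.05 0 0 0;0 0 -0.12 0 0 0;0 0 -0.2 0 0 0;0 0 -0.24 0 0 0;0 0 -0.24 0 0 0;0 0 -0.24 0 0 0;0 0 -0.24 0 0 0;0 0 -0.24 0 0 0;0 0 -0.24 0 0 0'; python3 - <<'E'
from h import *
a=save("side","s5");print(cent(a,"g",(290,180,320,220)),cent(a,"o",(285,185,310,220)))
c=calibration("side");print(cv2.projectPoints(np.array([[585.,126,260]]),np.array(c["rvec"],float),np.array(c["tvec"],float),np.array(c["mtx"],float),None)[0].ravel())
cv2.imwrite("pics/c5.png",cv2.resize(a[140:270,250:380,::-1],(520,520),interpolation=cv2.INTER_CUBIC))
E
```

```text
time_s: 14.62
ee_pos: [583.3, 125.6, 399.8]
ee_rot: [179.5, 0.1, 109.8]
force: [-0.9, 0.1, 0.8]
gripper_width: 0.3
(array([301.875, 203.875]), np.int32(8)) None
[303.21344879 202.68389583]
```

View pics/c5.png

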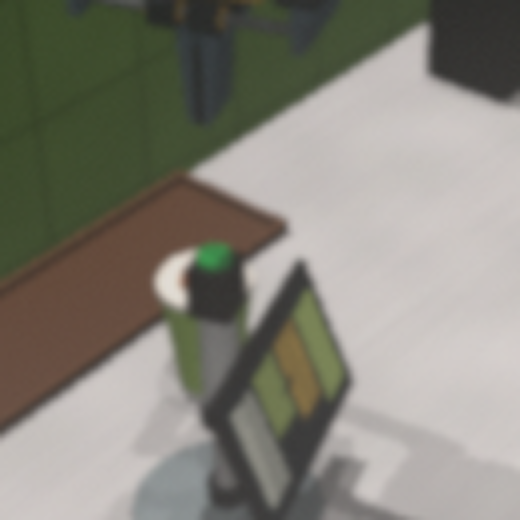

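The button is out, showing orange at (185,278). The cap has dropped to row 204, about 40 mm down; the cup hasn't moved and the gripper is clear. Handing in.

```bash
python3 -c "
from workcell import *
print(job_done())"
```

```text
the job is handed in; nothing more can be done
None
```

I lowered the column by about 40 mm to the next hole, where the button sprang back out. I handed the job in at about 15 s of the 38 s allowed; no verdict is reported.

- **Release:** I squeezed the button fully in (gripper opening 37.6 mm against the 37.5 mm expected) and lowered the column about 20 mm. I then let go and rose clear.
- **Lowering:** I pushed on the cap with closed fingertips in small steps. It slid at about 7–9 N until the force dropped at around 39 mm.
- **Hard-stop check:** a last gentle push moved it only 0.2 mm at 10.6 N, the highest push reading I saw, against the 30 N limit.
- **Picture check:** the button's orange shows again beside the housing and the cap is about 40 mm lower. The cup has not visibly moved, and the gripper is about 118 mm above the cap, touching nothing.

**Weaker checks:** the 40 mm rests on the tool height, and the pixel estimate agrees to a few millimetres. The colour filter did not find the small orange patch in the last picture, so I judged the button by eye. I did not re-measure the bowl, jar, bottle or cup stack, but the gripper never went near them.

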